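Fit a drilled counterweight on a hand-bent rod

TASK

Thread the drilled steel counterweight over the free end of the bent rod on the stand, work it gently round the bend, and leave it on the rod flush against the stop collar at the post. Feel your way and never press on the rod or stand with more than 25 N; leave the scraper, the red screwdriver and the tape measure where they lie.

Things in the scene. Friction and masses are not known exactly. Their poses are not given: they have to be found in the camera images.
- weight_bore (a point): Loose steel counterweight, an upright block of 0.35 to 0.6 kg: 26 mm long, 36 wide, 70 high, small brass screw head (5 mm) on top. A round 16 mm hole is drilled through its 26 mm length. This point: middle of the hole, 44 mm above the underside; x along the hole, y across the width, z up. Both end faces are alike. Its centre of mass is below the hole, so it hangs upright on the rod.
- rod_end (a point): Tip of the rounded free end of the bent steel rod (round, 12 mm diameter), 135 mm above the bench. The rod is rigid and level: its axis is at this height throughout. x points out of the free end along the rod, z up. From this tip inward the rod is straight for 68 mm, then bends, then runs straight to the stop collar.
- seat (a point): Centre of the outer face of the stop collar (32 mm diameter) that sits on the rod at the post, 135 mm above the bench; x points out along the rod, away from the post, z up. From here outward the rod is straight for 55 mm, then the bend begins. A seated counterweight has the middle of its hole 13 mm along x from here.
- stand: Steel stand fixed to the bench: foot 100 x 90 x 12 mm, post, clamp head (top at 157 mm) holding the rod. Origin on the bench under the rod, 7 mm behind the stop collar's face; x out along the rod. Going outward, the rough hand-made bend takes 96 mm of the rod and turns it level, clockwise from above, by 20 to 80 degrees in all, unevenly, in places even back; its shape is unknown: feel or see it.
- scraper: Paint scraper with wooden handle, 210 x 63 x 21 mm, loose on the bench; origin at the middle of its underside.
- screwdriver_1: Screwdriver with red handle, 208 mm long, 27 mm thick, loose on the bench; origin at the middle of its underside.
- tape_measure: Yellow and black tape measure, 62 x 94 x 38 mm, loose on the bench; origin at the middle of its underside.
Things that resemble listed ones, but are neither listed nor needed, are in the scene too. What is meant by the part that bears weight_bore is not blue or turquoise, and is the smaller of those in its own colour.

How it is judged:
On the way:
1. The counterweight is threaded on the free end of the rod (x of weight_bore in the frame of rod_end between -0.06 and -0.015 m and y of weight_bore in the frame of rod_end between -0.004 and 0.004 m and z of weight_bore in the frame of rod_end between -0.004 and 0.004 m), for 0.1 s.
At the end, for the whole second after the job is handed in: The counterweight is on the rod, released and at rest, its end face within 2.5 mm of the stop collar's face, the middle of its hole within 4 mm sideways and 5 mm in height of the rod's axis (x of weight_bore in the frame of seat between 0.008 and 0.0155 m and y of weight_bore in the frame of seat between -0.004 and 0.004 m and z of weight_bore in the frame of seat between -0.005 and 0.005 m and linear speed of weight below 0.02 m/s); the robot touches nothing.
It fails at once if Anything pushes on the stand or its rod with more than 25 N, all contacts added up (contact force between anything else and stand above 25 N).
It fails at once if The scraper, the red screwdriver or the tape measure is moved more than 15 mm (distance of any of scraper, screwdriver_1, tape_measure from where it was at the start of the episode above 0.015 m).
It also fails if it takes over 72 s, if anything falls off the work surface, if the arm or the gripper's body presses on something with over 40 N, if the wrist force passes 120 N, or if a joint passes its speed limit or range.

ROBOT

A 6-joint arm with a two-finger parallel gripper is mounted at the origin on a cart in front of the work surface, level with it; the furniture and walls round the work are solid. World frame = base frame: x ahead of the robot, y to its left, z up, the work surface at z = 0. Lengths are in m, angles in rad, forces in N, time in s.
With the tool pointing down it reaches from about 0.325 to 0.9 m from the base axis. Payload 6.1 kg.
Tool frame: the origin (TCP) lies at the very end of the fingers, on their centre line; the grasp point (between the pads) lies 19 mm behind it (robot.pinch_z is the distance from the TCP to the grasp point, in m); z points along the fingers, y is the line along which they close (so a half turn about z gives the same grasp; the last joint's range is limited). The gripper opens to 87 mm and grips with 3 to 60 N. Pads are 19 mm wide; open, the fingers measure 117 mm over their backs; the gripper's body (75 mm by 190 mm) begins 51 mm behind the grasp point.
Start: joints at [-1.461, 0.22, 1.526, -0, 1.395, -0.126], TCP at [0.146, -0.608, 0.223] pointing down, gripper open.
Joint ranges: [-2.98, 2.98], [-0.91, 2.08], [0.09, 2.57], [-1.24, 4.39], [0.2, 2.65], [-2.68, 2.68]. Speed limits (rad/s): [2.57, 2.57, 3.01, 3.14, 3.14, 3.14].

INTERFACE

Orientations are given as a rotation vector (axis times angle).
In Python, from bench import robot, vision gives the robot as it stands.
- The arm moves only by the tool send_rows, never from a script. Its argument "steps" is one flat list of numbers, 7 for each row, row after row: the opening, from 0 (shut) to 1 (fully open), then the shift along the tool's x, y, z in m, then the turn, a rotation vector about the tool's x, y, z in rad. A call has 1 to 20 rows; each row shifts and turns the commanded pose from where the row before left it, along the tool's axes as they then stand; what a row does not reach is not made up. A row lasts 1/10 s, in which the tool goes at most 50 mm and 8.59 degrees, less where a joint would pass 70% of its speed; a pose out of reach is approached as far as the arm can. A call is refused whole if a number of a shift passes 0.05 or a number of a turn 0.15, either way. A call with a gripper value outside its range is refused whole. The fingers move at their own pace and stop on an object; "squeeze" is the grip in N (left out, the last holds). Time passes only in rows, so rows that do not move let the fingers close. It gives the time, the measured TCP pose, the force, the opening and the grip force at its end, in the units of the state.
- robot.sense(): the state, without advancing time (a new reading comes with each control period).
- vision.read_camera(name): name is "scene" or "top" or "wrist"; returns (picture, depth): 480x640x3 uint8, blue, green, red; 480x640 float32, m along the optical axis (not along the pixel's ray), 0 where there is no reading.
- vision.camera_params(name): a dict with "vfov" (degrees; the focal length in pixels is half the picture's height over the tangent of half this angle, whatever the lens; pixels are square), "cx", "cy" (the principal point, pixels), "rvec" (rotation vector, rad) and "tvec" (3), from world to camera coordinates, as OpenCV has them. Camera axes: x right, y down, z forward; pixel columns grow to the right and rows downward; lengths in m; the calibration is good to about 2 mm. A picture is of the moment at which its call begins: read the wrist's pose just before it. camera_params takes no time and is no camera call; for the wrist camera it gives the pose at the moment of the call.
- robot.hand_in(): hands the job in; it is judged then, once.
Trained networks look in the newest picture that a camera, given by its name, has taken for a name from the list of things; names that differ only in an ending like _2 or _b are one class to them, and where a whole thing is asked for, a point or a joint stands for the part that bears it (a point fixed in the world has none). Each returns a list of dicts, best first, with "score" (0 to 1); they miss things now and then, are a little off and sometimes report something else, mostly with a low value. They report only what shows in the picture. A call takes as long as a camera call. They do not tell look-alikes from the thing itself.
- vision.boxes_of(camera, query): "pixel" ([column, row] in pixels, amid what is visible of it).
The state is a dict: "time_s": time; "q": joint angles; "joint_velocities": joint speeds; "effort": joint torques, N m; "position": TCP position; "orientation": TCP orientation; "contact_force": force on the tool from outside, world axes, zero at the start; "moment": the same for the moment, N m; "opening": finger opening in m; "gripper_force": force on a finger pad.
Only numpy, scipy, OpenCV 4.12 (cv2) and the standard library are available. Lean on these libraries where they do the work, as an engineer would, in place of code of your own. Each camera call takes 0.05 s, during which the arm holds its last target. There are 200 camera calls.

## Working session

There is one attempt and no reset: what is moved stays moved. The work goes in short steps, Python scripts to look and compute and a tool call to move; the robot and the scene stay as the last step left them, time stands still between calls to the robot, and variables do not carry over. Pictures are saved under pics/ and viewed, at most 10 in all, crops included, and the job is handed in when it is done.

Besides the shell and the picture viewer there is one more tool, called after ">>>" as name(argument=value, ...), one argument or row to a line, values as JSON. send_rows: Moves the arm, as the interface text tells. Its arguments: {"type":"object","properties":{"steps":{"type":"array"},"squeeze":{"type":"number"}},"required":["steps"]}

```bash
ls; mkdir -p pics; cat > h.py <<'E'
import numpy as np, cv2
from bench import robot, vision
def cam(n):
    p=vision.camera_params(n); f=240/np.tan(np.radians(p["vfov"])/2)
    R=cv2.Rodrigues(np.array(p["rvec"],float))[0]; t=np.array(p["tvec"],float)
    return f,p["cx"],p["cy"],R,t
def cloud(n,d,c=None):
    f,cx,cy,R,t=c or cam(n)
    v,u=np.mgrid[0:480,0:640]
    P=np.stack([(u-cx)*d/f,(v-cy)*d/f,d],-1)
    return (P-t)@R   # world
def proj(n,X,c=None):
    f,cx,cy,R,t=c or cam(n)
    q=R@np.array(X)+t; return [cx+f*q[0]/q[2],cy+f*q[1]/q[2]]
E
python3 - <<'E'
from h import *
import pickle
out={}
for n in ["scene","top"]:
    im,d=vision.read_camera(n); out[n]=(im,d,cam(n)); cv2.imwrite(f"pics/{n}0.png",im)
    W=cloud(n,d)
    for q in ["weight_bore","rod_end","seat","stand","scraper","screwdriver_1","tape_measure"]:
        for b in vision.boxes_of(n,q)[:5]:
            c,r=[int(x) for x in b["pixel"]]; print(n,q,round(b["score"],2),c,r,W[r,c].round(3))
pickle.dump(out,open("v0.pkl","wb"))
print(robot.sense())
E
```

```text
pics
scene weight_bore 0.81 369 343 [ 0.558 -0.346  0.054]
scene weight_bore 0.74 325 316 [ 0.529 -0.261  0.053]
scene weight_bore 0.68 274 325 [ 0.45  -0.247  0.05 ]
scene weight_bore 0.56 299 365 [ 0.449 -0.344  0.05 ]
scene seat 0.85 302 212 [0.657 0.112 0.038]
scene stand 0.87 303 215 [0.656 0.104 0.034]
scene scraper 0.73 312 213 [ 0.585 -0.089  0.14 ]
scene scraper 0.58 244 256 [0.494 0.02  0.016]
scene screwdriver_1 0.9 297 288 [ 0.538 -0.134  0.025]
scene tape_measure 0.94 362 255 [ 0.69  -0.092  0.034]
scene tape_measure 0.74 246 255 [0.499 0.02  0.017]
top weight_bore 0.95 427 295 [ 0.452 -0.339  0.099]
top weight_bore 0.63 379 258 [ 0.463 -0.096  1.23 ]
top weight_bore 0.57 418 244 [ 0.571 -0.324  0.069]
top weight_bore 0.56 386 294 [ 0.452 -0.245  0.102]
top rod_end 0.55 313 230 [ 0.592 -0.076  0.138]
top seat 0.65 240 213 [0.646 0.109 0.015]
top stand 0.81 239 210 [0.652 0.11  0.024]
top scraper 0.75 260 252 [0.55  0.057 0.008]
top screwdriver_1 0.79 330 251 [ 0.554 -0.117  0.03 ]
top tape_measure 0.58 310 187 [ 0.71  -0.065  0.04 ]
{'time_s': 0.8, 'q': array([-1.46110444e+00,  2.20391851e-01,  1.52647637e+00,  1.41614308e-05,
        1.39468741e+00, -1.26097666e-01]), 'joint_velocities': array([ 4.10738118e-04,  1.47910779e-03, -1.37220783e-03, -1.54066522e-03,
       -5.94651405e-04,  9.45086824e-05]), 'effort': array([ 8.12828075e-04, -4.94490194e+01, -3.87693429e+01,  6.97656395e-02,
        4.64993028e-02, -1.56791128e-05]), 'position': array([ 0.14601017, -0.60771543,  0.22255522]), 'orientation': array([3.11974874e+00, 3.69511726e-01, 2.14227421e-05]), 'contact_force': array([ 0.76503418, -0.10815229,  0.2320739 ]), 'moment': array([0.0099274 , 0.03815067, 0.03503054]), 'gripper_force': 0.0, 'opening': 0.08719733439005863}
```

```bash
python3 - <<'E'
import cv2,pickle,numpy as np
o=pickle.load(open("v0.pkl","rb"))
s=cv2.resize(o["scene"][0][180:400,170:470],None,fx=2.6,fy=2.6,interpolation=cv2.INTER_CUBIC)
t=cv2.resize(o["top"][0][160:330,190:470],None,fx=2.8,fy=2.8,interpolation=cv2.INTER_CUBIC)
cv2.imwrite("pics/s.png",s);cv2.imwrite("pics/t.png",t)
E
```

```text
(no output)
```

View pics/s.png

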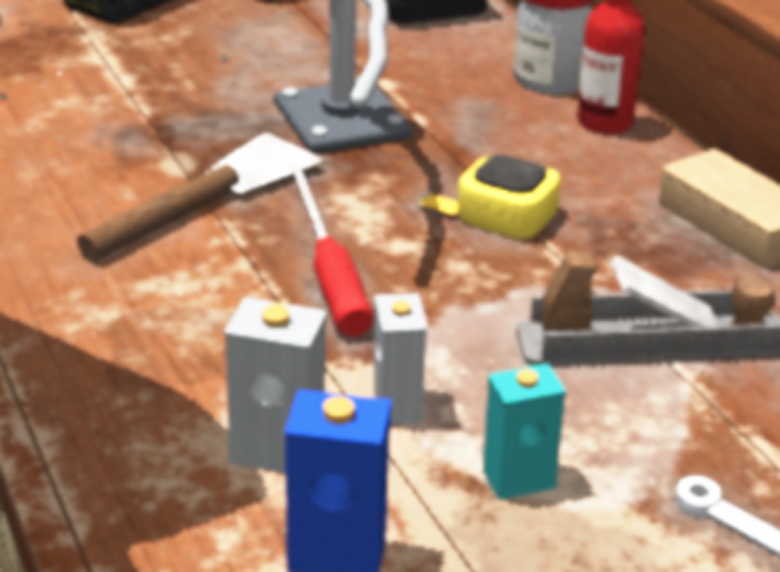

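View pics/t.png

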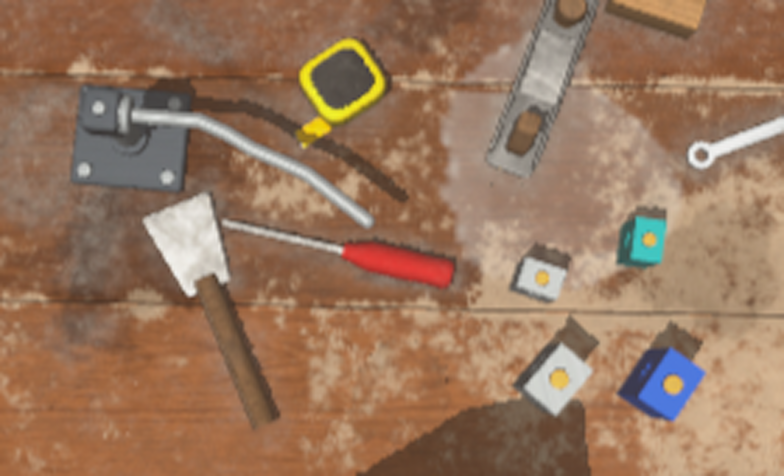

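The scene crop shows four similar blocks: teal at scene (369,343), blue at (299,365), large grey at (274,325) and small grey at (325,316), which is (383,258) in top. By the description I choose the small grey one. The rod in top runs from about (238,201) at the collar to (322,238) at the tip.

```bash
python3 - <<'E'
from h import *
import pickle
o=pickle.load(open("v0.pkl","rb"))
im,d,c=o["top"]; W=cloud("top",d,c)
z=W[...,2]; print("cam pos",-c[3].T@c[4], c[0])
m=(z>0.055)&(z<0.085); m[:, :365]=0; m[:,400:]=0; m[:240]=0;m[275:]=0
P=W[m]; print(len(P)); 
if len(P): print(P.mean(0), cv2.minAreaRect((P[:,:2]*1000).astype(np.float32)))
m=(z>0.12)&(z<0.165); m[:, :215]=0; m[:,335:]=0; m[:180]=0;m[250:]=0
P=W[m]; print(len(P))
for y in np.arange(0.16,-0.13,-0.01):
    q=P[abs(P[:,1]-y)<0.005]
    if len(q): print(round(y,3),len(q),q[:,0].min().round(3),q[:,0].mean().round(4),q[:,0].max().round(3),q[:,2].mean().round(3))
im,d,c=o["scene"]; W=cloud("scene",d,c);z=W[...,2]
m=(W[...,0]>.49)&(W[...,0]<.57)&(W[...,1]>-.3)&(W[...,1]<-.21)&(z>.01)&(z<0.085)
P=W[m];print(len(P),P.min(0),P.max(0)); T=P[P[:,2]>.062]; print(len(T),T.mean(0)); print(cv2.minAreaRect((P[:,:2]*1000).astype(np.float32)))
E
```

```text
cam pos [ 0.46264319 -0.09558047  1.22953068] 492.36487185253264
177
[ 0.53498513 -0.24024434  0.0695327 ] ((535.24658203125, -240.64901733398438), (36.00954055786133, 26.280536651611328), 72.91706085205078)
807
0.13 63 0.641 0.6555 0.674 0.151
0.12 78 0.641 0.6557 0.675 0.153
0.11 83 0.64 0.6551 0.674 0.15
0.1 73 0.641 0.6563 0.672 0.145
0.09 24 0.65 0.6556 0.661 0.139
0.08 25 0.65 0.6541 0.659 0.14
0.07 20 0.649 0.6543 0.66 0.14
0.06 26 0.648 0.6533 0.66 0.138
0.05 23 0.648 0.6527 0.658 0.14
0.04 26 0.644 0.6514 0.658 0.14
0.03 27 0.639 0.646 0.654 0.14
0.02 23 0.635 0.6419 0.649 0.14
0.01 31 0.628 0.636 0.644 0.14
-0.0 23 0.624 0.6304 0.638 0.14
-0.01 28 0.618 0.6263 0.634 0.138
-0.02 25 0.616 0.6218 0.629 0.14
-0.03 24 0.611 0.6177 0.625 0.14
-0.04 30 0.605 0.6128 0.621 0.14
-0.05 27 0.598 0.6067 0.616 0.14
-0.06 34 0.589 0.5992 0.61 0.14
-0.07 26 0.583 0.5911 0.601 0.14
-0.08 29 0.576 0.5849 0.594 0.139
-0.09 31 0.57 0.5767 0.585 0.14
-0.1 8 0.57 0.5743 0.579 0.138
821 [ 0.51604639 -0.26632773  0.01007935] [ 0.5513986  -0.22170808  0.07678769]
316 [ 0.53177867 -0.24809887  0.06965401]
((533.6954956054688, -243.51748657226562), (41.997379302978516, 26.398046493530273), 72.78501892089844)
```

>>> send_rows(
  steps=[1,0.0422,-0.0242,-0.006,0,0,0,1,0.0422,-0.0242,-0.006,0,0,0,1,0.0422,-0.0242,-0.006,0,0,0,1,0.0422,-0.0242,-0.006,0,0,0,1,0.0422,-0.0242,-0.006,0,0,0,1,0.0422,-0.0242,-0.006,0,0,0,1,0.0422,-0.0242,-0.006,0,0,0,1,0.0422,-0.0242,-0.006,0,0,0,1,0.0422,-0.0242,-0.006,0,0,0,1,0.0422,-0.0242,-0.006,0,0,0,1,0.0422,-0.0242,-0.006,0,0,0,1,0,0,0,0,0,0.133,1,0,0,0,0,0,0.133,1,0,0,0,0,0,0.133,1,0,0,0,0,0,0.133,1,0,0,0,0,0,0],
)

```text
time_s: 2.4
position: [0.5352, -0.2403, 0.2886]
orientation: [3.107, -0.465, 0.0]
contact_force: [0.4, -0.4, -1.0]
opening: 0.0867
gripper_force: 0.0
```

```bash
cat >> h.py <<'E'
def tcp():
    s=robot.sense(); R=cv2.Rodrigues(np.array(s["orientation"]))[0]
    return np.array(s["position"]),np.degrees(np.arctan2(R[1,0],R[0,0])),R,s
def rel(X,yaw):  # world target -> tool shift and turn
    p,y,R,s=tcp(); return (R.T@(np.array(X)-p)).round(4), (-np.radians(yaw-y)).round(4)
E
python3 - <<'E'
from h import *
import pickle
p,y,R,s=tcp(); c=cam("wrist"); im,d=vision.read_camera("wrist"); pickle.dump((im,d,c),open("w1.pkl","wb"))
print(p,y,s["time_s"],s["contact_force"],"cam",-c[3].T@c[4],c[3][2],c[0])
for X in [(.535,-.24,.07),(.585,-.09,.135),(.655,.09,.135)]: print(proj("wrist",X,c))
W=cloud("wrist",d,c); z=W[...,2]
m=(z>.06)&(z<.08)&(abs(W[...,0]-.535)<.04)&(abs(W[...,1]+.24)<.04)
P=W[m]; print(len(P),P.mean(0),cv2.minAreaRect((P[:,:2]*1000).astype(np.float32)))
cv2.imwrite("pics/w1.png",im)
E
```

```text
[ 0.53522092 -0.24033043  0.28857095] -17.026343114102033 2.4 [ 0.42965032 -0.3758542  -1.04880518] cam [ 0.61180519 -0.26322553  0.4505941 ] [-0.2751887   0.08227743 -0.95786304] 383.4769544301925
[np.float64(319.9497483141252), np.float64(202.12376450315088)]
[np.float64(132.8928297791414), np.float64(213.73925917246297)]
[np.float64(-100.92780719021852), np.float64(197.38606134383582)]
970 [ 0.53703806 -0.24334627  0.07014423] ((536.0694580078125, -243.21730041503906), (35.98796844482422, 26.385732650756836), 71.78531646728516)
```

View pics/w1.png

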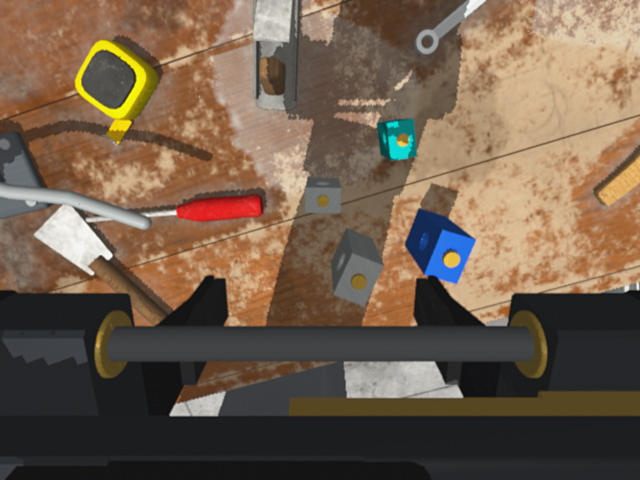

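The close view shows the small grey block at (322,200) next to the large grey at (358,270), teal at (397,140) and blue at (440,250). The choice holds.

>>> send_rows(
  steps=[1,0.0013,0.0014,0.043,0,0,0.01,1,0,0,0.043,0,0,0,1,0,0,0.043,0,0,0,1,0,0,0.043,0,0,0,1,0,0,0.043,0,0,0,1,0,0,0.0436,0,0,0,1,0,0,0,0,0,0,0,0,0,0,0,0,0,0,0,0,0,0,0,0,0,0,0,0,0,0,0,0,0,0,0,0,0,0,0,0,0,0,0,0,0,0,0,0,0,0,0,0,0,0,0,0,0,0,0],
  squeeze=20,
)

```text
time_s: 3.85
position: [0.5361, -0.2422, 0.0302]
orientation: [3.105, -0.479, 0.0]
contact_force: [-0.3, 0.4, -0.1]
opening: 0.039
gripper_force: 0.0
```

>>> send_rows(
  steps=[0,0,0,0,0,0,0,0,0,0,0,0,0,0,0,0,0,0,0,0,0,0,0,0,-0.01,0,0,0,0,0,0,-0.03,0,0,0,0,0,0,-0.03,0,0,0,0,0,0,-0.021,0,0,0,0,0,0,0,0,0,0],
)

```text
time_s: 4.65
position: [0.538, -0.2431, 0.1245]
orientation: [3.103, -0.479, 0.009]
contact_force: [0.0, -0.8, -3.8]
opening: 0.0359
gripper_force: 20.0
```

```bash
python3 - <<'E'
from h import *
import pickle
o=pickle.load(open("v0.pkl","rb"))
im,d,c=o["top"]; W=cloud("top",d,c); z=W[...,2]
m=(z>0.125)&(z<0.145)&(W[...,1]<0.095)&(W[...,1]>-.13)&(W[...,0]>.55)&(W[...,0]<.67); P=W[m][:,:2]
w1=pickle.load(open("w1.pkl","rb")); Ww=cloud("wrist",w1[1],w1[2]); zw=Ww[...,2]
mw=(zw>0.12)&(zw<0.15)&(abs(Ww[...,1])<.13)&(Ww[...,0]>.55)&(Ww[...,0]<.67); Q=Ww[mw][:,:2]; print(len(P),len(Q),Ww[mw][:,2].mean())
for A in (P,Q):
    T=A[A[:,1]<-.045]; mu=T.mean(0); u,s,v=np.linalg.svd(T-mu); dv=v[0]*np.sign(v[0][1]); t=(T-mu)@dv
    print("line",mu,np.degrees(np.arctan2(dv[1],dv[0])),"tip",mu+dv*t.min(), "width",np.percentile((T-mu)@v[1],[2,98]))
p,y,R,s=tcp(); print(p,y,s["opening"],s["gripper_force"],s["contact_force"],s["time_s"])
print(rel((.545,-.134,.121),53))
E
```

```text
507 2212 0.13882713761297882
line [ 0.59068413 -0.07164045] 52.468901132494324 tip [ 0.57071385 -0.097637  ] width [-0.00567588  0.00555665]
line [ 0.59434645 -0.07323677] 52.449483575352076 tip [ 0.57284653 -0.10120491] width [-0.00436469  0.00623609]
[ 0.53797301 -0.24308215  0.12449327] -17.534611879322487 0.035920430383854035 19.976635013990816 [ 0.01769146 -0.79020759 -3.82929244] 4.65
(array([-0.0262, -0.1061,  0.0032]), np.float64(-1.2311))
```

>>> send_rows(
  steps=[0,0,0,0,0,0,-0.1358,0,0,0,0,0,0,-0.1358,0,0,0,0,0,0,-0.1358,0,0,0,0,0,0,-0.1358,0,0,0,0,0,0,-0.1358,0,0,0,0,0,0,-0.1358,0,0,0,0,0,0,-0.1358,0,0,0,0,0,0,-0.1358,0,0,0,0,0,0,-0.1358,0,0.03,-0.02,0.001,0,0,0,0,0.03,-0.02,0.001,0,0,0,0,0.03,-0.02,0.001,0,0,0,0,0,0,0,0,0,0,0,0,0,0,0,0,0],
)

```text
time_s: 6.05
position: [0.5421, -0.1329, 0.116]
orientation: [-2.814, -1.391, 0.003]
contact_force: [0.2, 0.5, -5.2]
opening: 0.0359
gripper_force: 20.0
```

```bash
python3 - <<'E'
from h import *
import pickle
p,y,R,s=tcp(); c=cam("wrist"); im,d=vision.read_camera("wrist"); pickle.dump((im,d,c,p,y,R),open("w2.pkl","wb"))
print(p,y,s["time_s"],s["contact_force"],s["opening"])
cv2.imwrite("pics/w2.png",im)
W=cloud("wrist",d,c); L=(W-p)@R   # tool frame coords
z=W[...,2]
m=(z>.125)&(z<.15)&(L[...,0]>.02)&(L[...,0]<.09)&(abs(L[...,1])<.03)
T=L[m]; print("rod n",len(T),T[:,2].min())
for a in np.arange(.02,.09,.005):
    q=T[abs(T[:,0]-a)<.0025]
    if len(q)>3: print(a.round(3),len(q),q.mean(0).round(4),q[:,1].min().round(4),q[:,1].max().round(4),"ztop",np.percentile(-q[:,2],95).round(4))
m=(abs(L[...,0])<.02)&(abs(L[...,1])<.03)&(abs(z-(p[2]+.04))<.008)
T=L[m]; print("wt n",len(T)); 
if len(T): print(T.mean(0),T.min(0),T.max(0),cv2.minAreaRect((T[:,:2]*1000).astype(np.float32)))
E
```

```text
[ 0.5420526  -0.13286808  0.1160498 ] 52.605195630359276 6.05 [ 0.19884127  0.47541553 -5.2410031 ] 0.03589296303451108
rod n 4097 -0.026637943169417793
0.045 100 [ 0.0464  0.0035 -0.0225] -0.001 0.0085 ztop 0.0239
0.05 382 [ 0.0501  0.0035 -0.0237] -0.0021 0.0092 ztop 0.0254
0.055 430 [ 0.055   0.0034 -0.0238] -0.0025 0.0091 ztop 0.0255
0.06 450 [ 0.06    0.0033 -0.0237] -0.0024 0.0095 ztop 0.0257
0.065 467 [ 0.065   0.0034 -0.0236] -0.0024 0.0094 ztop 0.0255
0.07 473 [ 0.07    0.0034 -0.0237] -0.0024 0.0093 ztop 0.0257
0.075 491 [ 0.075   0.0034 -0.0238] -0.0023 0.0092 ztop 0.0254
0.08 505 [ 0.08    0.0032 -0.0237] -0.0027 0.0091 ztop 0.0256
0.085 530 [ 0.085   0.0031 -0.0237] -0.0026 0.009 ztop 0.0256
wt n 4729
[ 0.00440773  0.00043286 -0.03905058] [-0.01390389 -0.0299404  -0.04804254] [ 0.01399984  0.02998029 -0.03195004] ((0.09395599365234375, 0.10683059692382812), (59.918949127197266, 27.83285140991211), 89.56543731689453)
```

View pics/w2.png

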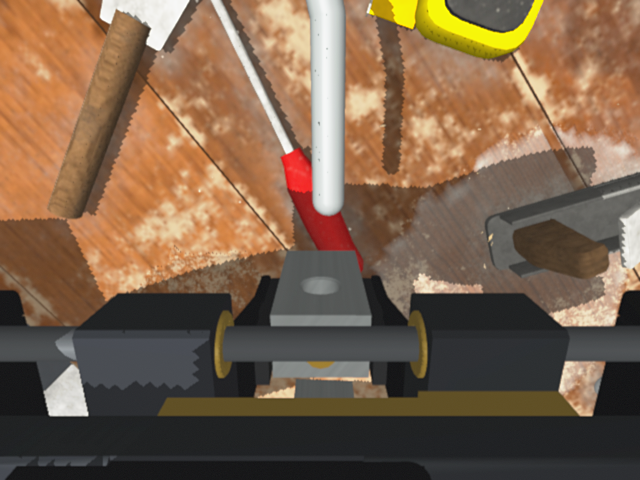

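The view shows the block gripped squarely, with its hole at (319,285). The rod tip is straight ahead at (329,208), about 3.4 mm to the right.

```bash
python3 - <<'E'
from h import *
import pickle
im,d,c,p,y,R=pickle.load(open("w2.pkl","rb"))
W=cloud("wrist",d,c); L=(W-p)@R
m=(abs(L[...,0])<.011)&(abs(L[...,1])<.014)&(abs(L[...,2]+.04)<.01); T=L[m]
print(len(T),T.mean(0)); A=np.c_[T,np.ones(len(T))]
print("top plane z=ax+by+c",np.linalg.lstsq(np.c_[T[:,:2],np.ones(len(T))],T[:,2],rcond=None)[0])
m=(L[...,0]>.008)&(L[...,0]<.022)&(abs(L[...,1])<.016)&(L[...,2]>-.036)&(L[...,2]<.028); T=L[m]
print(len(T),"front plane x=ay+bz+c",np.linalg.lstsq(np.c_[T[:,1:],np.ones(len(T))],T[:,0],rcond=None)[0])
# hole: dark? depth deviates behind the front face
m=(L[...,0]<.010)&(L[...,0]>-.02)&(abs(L[...,1])<.012)&(L[...,2]>-.03)&(L[...,2]<.005); v,u=np.nonzero(m); print(len(u),u.mean() if len(u) else 0,v.mean() if len(u) else 0)
# edges of the block on front face
m=(L[...,0]>.010)&(L[...,0]<.016)&(abs(L[...,1])<.03); 
for zz in (.005,.012,.018,.022,.025):
    q=L[m&(abs(L[...,2]-zz)<.0015)]; 
    if len(q): print(zz,len(q),q[:,1].min(),q[:,1].max())
q=L[m&(abs(L[...,1])<.01)]; print("zmax",q[:,2].max())
E
```

```text
1273 [-1.95074453e-03  1.99192885e-05 -4.04749220e-02]
top plane z=ax+by+c [ 0.02143647 -0.01191834 -0.04043287]
4153 front plane x=ay+bz+c [-0.0042741  -0.00321386  0.01263106]
288 320.6770833333333 288.7986111111111
0.005 185 -0.01724991658446374 0.018789070068583342
0.012 163 -0.017046588838358526 0.018467898892503713
0.018 155 -0.017053868311207632 0.018562082110018224
0.022 138 -0.01695419669709213 0.018413494281079523
0.025 135 -0.0170604697314616 0.018647450485036944
zmax 0.09582447876534099
```

>>> send_rows(
  steps=[0,0,0.0027,-0.005,0,0,-0.008,0,0,0,0,0,0,0,0,0.01,0,0,0,0,0,0,0.01,0,0,0,0,0,0,0.008,0,0,0,0,0,0,0.005,0,0,0,0,0,0,0.005,0,0,0,0,0,0,0,0,0,0,0,0],
)

```text
time_s: 6.9
position: [0.5684, -0.1045, 0.1225]
orientation: [-2.811, -1.401, 0.0]
contact_force: [-0.2, 0.4, -6.6]
opening: 0.0358
gripper_force: 20.0
```

```bash
cat > look.py <<'E'
from h import *
import pickle,sys
p,y,R,s=tcp(); c=cam("wrist"); im,d=vision.read_camera("wrist"); pickle.dump((im,d,c,p,y,R),open(sys.argv[1]+".pkl","wb")); cv2.imwrite("pics/"+sys.argv[1]+".png",im)
print(p,y,s["time_s"],s["contact_force"],"tool F",R.T@s["contact_force"],"M",R.T@s["moment"],s["opening"])
W=cloud("wrist",d,c); L=(W-p)@R; z=W[...,2]
m=(z>.125)&(z<.15)&(L[...,0]>.012)&(L[...,0]<.13)&(abs(L[...,1])<.09)&(W[...,1]<.1); T=L[m]; V=W[m]
for a in np.arange(.015,.13,.005):
    k=abs(T[:,0]-a)<.0025; q=T[k]
    if len(q)>20: print(a.round(3),len(q),"y",((q[:,1].min()+q[:,1].max())/2).round(4),"w",np.ptp(q[:,1]).round(4),"top",np.percentile(-q[:,2],90).round(4),"world",V[k].mean(0)[:2].round(4))
m=(abs(L[...,0])<.011)&(abs(L[...,1])<.014)&(abs(L[...,2]+.04)<.01); T=L[m]
print("wt top",len(T),np.linalg.lstsq(np.c_[T[:,:2],np.ones(len(T))],T[:,2],rcond=None)[0])
E
python3 look.py w3
```

```text
[ 0.5683694  -0.10454702  0.12254699] 52.99349603911093 6.9 [-0.24770031  0.39780085 -6.6042224 ] tool F [ 0.16705786 -0.43142763  6.60464355] M [0.05497857 0.12431081 0.01608933] 0.035787206879278576
0.015 1728 y 0.0007 w 0.0361 top 0.0258 world [ 0.5768 -0.0942]
0.02 328 y 0.0001 w 0.0117 top 0.0187 world [ 0.5804 -0.0886]
0.025 334 y 0.0002 w 0.0116 top 0.0187 world [ 0.5835 -0.0847]
0.03 351 y -0.0001 w 0.012 top 0.0187 world [ 0.5864 -0.0806]
0.035 362 y -0.0001 w 0.0118 top 0.0187 world [ 0.5894 -0.0765]
0.04 365 y -0.0001 w 0.0117 top 0.0186 world [ 0.5925 -0.0726]
0.045 368 y -0.0 w 0.0116 top 0.0188 world [ 0.5954 -0.0686]
0.05 390 y -0.0 w 0.0114 top 0.0187 world [ 0.5984 -0.0646]
0.055 390 y -0.0 w 0.0113 top 0.0188 world [ 0.6015 -0.0606]
0.06 408 y -0.0002 w 0.0117 top 0.0186 world [ 0.6043 -0.0565]
0.065 415 y -0.0002 w 0.0116 top 0.0188 world [ 0.6074 -0.0526]
0.07 436 y 0.0 w 0.0119 top 0.0187 world [ 0.6104 -0.0486]
0.075 453 y -0.0005 w 0.0128 top 0.0186 world [ 0.6133 -0.0445]
0.08 490 y -0.0014 w 0.013 top 0.0187 world [ 0.6154 -0.0398]
0.085 490 y -0.0027 w 0.0133 top 0.0187 world [ 0.6175 -0.0351]
0.09 499 y -0.0037 w 0.013 top 0.0185 world [ 0.6196 -0.0304]
0.095 520 y -0.0052 w 0.013 top 0.0187 world [ 0.6217 -0.0257]
0.1 540 y -0.0064 w 0.0132 top 0.0186 world [ 0.6236 -0.0209]
0.105 554 y -0.0075 w 0.0133 top 0.0185 world [ 0.6257 -0.0162]
0.11 585 y -0.0088 w 0.0132 top 0.0187 world [ 0.6276 -0.0115]
0.115 586 y -0.0101 w 0.0131 top 0.0186 world [ 0.6296 -0.0066]
0.12 39 y -0.0107 w 0.0123 top 0.0167 world [ 0.6312 -0.0043]
wt top 1262 [ 0.02185232 -0.00588191 -0.04041983]
```

>>> send_rows(
  steps=[0,0,0,0.0015,0,0,0,0,0.005,0,0,0,0,0,0,0.007,0,0,0,0,0,0,0.008,0,0,0,0,0,0,0.008,0,0,0,0,0,0,0.008,0,0,0,0,0,0,0.007,0,0,0,0,0,0,0.005,0,0,0,0,0,0,0,0,0,0,0,0,0,0,0,0,0,0,0],
)

```text
time_s: 7.95
position: [0.5973, -0.0671, 0.1214]
orientation: [2.812, 1.401, 0.0]
contact_force: [-0.8, 0.6, -4.9]
opening: 0.036
gripper_force: 20.0
```

```bash
python3 look.py w4
```

```text
[ 0.59728533 -0.06705033  0.12142753] 52.96452643856362 7.95 [-0.79685588  0.64320914 -4.94704193] tool F [ 0.03333075 -1.02366572  4.94701108] M [-0.04789006  0.08558961  0.00383477] 0.03600985214472681
0.015 1791 y 0.0007 w 0.0362 top 0.0269 world [ 0.6055 -0.0566]
0.02 333 y -0.0007 w 0.0116 top 0.0198 world [ 0.6088 -0.0507]
0.025 338 y -0.0009 w 0.0118 top 0.0198 world [ 0.6118 -0.0467]
0.03 358 y -0.0014 w 0.0129 top 0.0197 world [ 0.6146 -0.0425]
0.035 366 y -0.0026 w 0.0128 top 0.0199 world [ 0.6166 -0.0378]
0.04 382 y -0.0038 w 0.0127 top 0.0199 world [ 0.6187 -0.0331]
0.045 396 y -0.005 w 0.0134 top 0.0198 world [ 0.6208 -0.0283]
0.05 398 y -0.006 w 0.0132 top 0.0198 world [ 0.6229 -0.0237]
0.055 419 y -0.0072 w 0.0132 top 0.0198 world [ 0.6249 -0.019 ]
0.06 431 y -0.0086 w 0.013 top 0.0198 world [ 0.6269 -0.0142]
0.065 448 y -0.0099 w 0.0132 top 0.0198 world [ 0.6288 -0.0094]
0.07 452 y -0.0112 w 0.013 top 0.0197 world [ 0.6308 -0.0046]
0.075 450 y -0.012 w 0.0125 top 0.0198 world [ 6.33e-01 -1.00e-04]
0.08 488 y -0.0128 w 0.0121 top 0.0198 world [0.6356 0.0042]
0.085 485 y -0.0133 w 0.0123 top 0.0198 world [0.6382 0.0086]
0.09 502 y -0.0138 w 0.0122 top 0.0196 world [0.6407 0.0129]
0.095 527 y -0.0145 w 0.0124 top 0.0198 world [0.6433 0.0173]
0.1 549 y -0.0154 w 0.0129 top 0.0197 world [0.6456 0.0218]
0.105 568 y -0.0165 w 0.0132 top 0.0199 world [0.6476 0.0265]
0.11 590 y -0.0177 w 0.013 top 0.0198 world [0.6496 0.0313]
0.115 580 y -0.0189 w 0.0132 top 0.0198 world [0.6516 0.0359]
0.12 24 y -0.0197 w 0.0122 top 0.0172 world [0.6535 0.038 ]
wt top 1271 [ 0.02116064 -0.00802386 -0.04042152]
```

```bash
cat > plan.py <<'E'
from h import *
import pickle,sys
from scipy.interpolate import UnivariateSpline
im,d,c,p,y,R=pickle.load(open(sys.argv[1]+".pkl","rb")); n=int(sys.argv[2]); ds=float(sys.argv[3]); x0=float(sys.argv[4]) if len(sys.argv)>4 else -.02
by=float(sys.argv[5]) if len(sys.argv)>5 else .0005
# rod centreline in world from all looks is carried by each look; relative alignment trusts measured TCP
W=cloud("wrist",d,c); L=(W-p)@R; z=W[...,2]
m=(z>.125)&(z<.15)&(L[...,0]>.017)&(L[...,0]<.118)&(abs(L[...,1])<.07)&(W[...,1]<.088); T=L[m]
xs=np.arange(.019,.117,.002); pts=[]
for a in xs:
    q=T[abs(T[:,0]-a)<.001]
    if len(q)>20: pts.append((a,(q[:,1].min()+q[:,1].max())/2))
try: prev=pickle.load(open("rod.pkl","rb"))          # world points of earlier looks, behind the weight
except Exception: prev=np.zeros((0,2))
pts=np.array(pts); Wp=(R@np.c_[pts,np.full(len(pts),-.0138)].T).T[:,:2]+p[:2]
if len(prev):
    Lp=(np.c_[prev,np.full(len(prev),p[2])]-p)@R; Lp=Lp[:,:2]
    ov=(Lp[:,0]>.022)&(Lp[:,0]<.06); sh=np.mean(np.interp(Lp[ov,0],pts[:,0],pts[:,1])-Lp[ov,1]); print("overlap shift",sh)
    back=Lp[Lp[:,0]<.018]; back[:,1]+=sh; prev=prev[Lp[:,0]<.018]
else:
    xb=np.arange(-.03,.018,.002); k=np.polyfit(pts[:4,0],pts[:4,1],1)*0; back=np.c_[xb,np.full(len(xb),pts[:3,1].mean())]
    prev=(R@np.c_[back,np.zeros(len(back))].T).T[:,:2]+p[:2]
pickle.dump(np.vstack([prev,Wp]),open("rod.pkl","wb"))
C=np.vstack([back,pts]); C=C[np.argsort(C[:,0])]
f=UnivariateSpline(C[:,0],C[:,1],s=len(C)*(1.5e-4)**2)
xx=np.linspace(C[0,0],C[-1,0]+.02,2000); yy=np.where(xx<C[-1,0],f(xx),f(C[-1,0])+f.derivative()(C[-1,0])*(xx-C[-1,0]))
s=np.r_[0,np.cumsum(np.hypot(np.diff(xx),np.diff(yy)))]; s0=np.interp(0,xx,s)
pos=np.zeros(2);ang=0.
def pose(si):
    k=abs(s-si)<.0135; q=np.c_[xx[k],yy[k]]; a=np.polyfit(q[:,0],q[:,1],1)[0]; th=np.arctan(a)
    nrm=np.array([-np.sin(th),np.cos(th)]); e=q@nrm; off=(e.max()+e.min())/2
    mid=np.array([np.interp(si,s,xx),np.interp(si,s,yy)]); mid+=nrm*(off-mid@nrm) - nrm*by
    return mid,th,np.ptp(e)/2
for i in range(1,n+1):
    P,th,dev=pose(s0+ds*i); dl=P-pos; ca,sa=np.cos(ang),np.sin(ang)
    t=np.array([ca*dl[0]+sa*dl[1],-sa*dl[0]+ca*dl[1]])
    print(i,"row",t.round(4),"turn",round(th-ang,4),"dev",round(dev*1000,2)); pos=P;ang=th
E
python3 plan.py w4 14 .003
```

```text
1 row [ 0.003  -0.0012] turn 0.0106 dev 0.04
2 row [ 0.003 -0.   ] turn -0.0003 dev 0.06
3 row [ 0.003  -0.0001] turn -0.0036 dev 0.14
4 row [ 0.003  -0.0001] turn -0.0083 dev 0.23
5 row [ 0.003  -0.0001] turn -0.0137 dev 0.32
6 row [ 0.003  -0.0001] turn -0.0194 dev 0.4
7 row [ 0.003  -0.0001] turn -0.0244 dev 0.45
8 row [ 0.003 -0.   ] turn -0.028 dev 0.47
9 row [ 0.003 -0.   ] turn -0.0291 dev 0.47
10 row [ 0.003  -0.0001] turn -0.0294 dev 0.46
11 row [ 0.003 -0.   ] turn -0.0263 dev 0.42
12 row [ 0.003 -0.   ] turn -0.0227 dev 0.36
13 row [0.003 0.   ] turn -0.0186 dev 0.28
14 row [0.003 0.   ] turn -0.0141 dev 0.21
```

>>> send_rows(
  steps=[0,0.003,-0.0012,0,0,0,0,0,0.003,0,0,0,0,0.005,0,0.003,-0.0001,0,0,0,0,0,0.003,-0.0001,0,0,0,-0.004,0,0.003,-0.0001,0,0,0,-0.0137,0,0.003,-0.0001,0,0,0,-0.0194,0,0.003,-0.0001,0,0,0,-0.0244,0,0.003,0,0,0,0,-0.028,0,0.003,0,0,0,0,-0.0291,0,0.003,0,0,0,0,-0.0294,0,0.003,0,0,0,0,-0.0263,0,0,0,0,0,0,0],
)

```text
time_s: 9.2
position: [0.6148, -0.0387, 0.1214]
orientation: [-2.682, -1.635, -0.0]
contact_force: [0.7, -0.6, -4.5]
opening: 0.0358
gripper_force: 20.0
```

```bash
python3 look.py w5 | grep -v w.*world; python3 look.py w5|sed -n 2,4p; python3 plan.py w5 16 .003
```

```text
[ 0.61482678 -0.0387389   0.12143886] 62.727965188030254 9.2 [ 0.65777139 -0.60133089 -4.49554057] tool F [-0.23376481  0.86015998  4.49551175] M [-0.09491075 -0.00657689 -0.01778285] 0.03583299394791792
wt top 1264 [ 0.02483465 -0.01100379 -0.04045813]
0.015 1668 y 0.0008 w 0.0361 top 0.0268 world [ 0.6212 -0.0273]
0.02 332 y -0.0005 w 0.012 top 0.0198 world [ 0.6237 -0.021 ]
0.025 333 y -0.0008 w 0.0119 top 0.02 world [ 0.6257 -0.0165]
overlap shift -6.182680049267075e-05
1 row [ 0.003  -0.0001] turn -0.0323 dev 0.42
2 row [0.003 0.   ] turn -0.0207 dev 0.3
3 row [0.003 0.   ] turn -0.0146 dev 0.21
4 row [0.003 0.   ] turn -0.0096 dev 0.15
5 row [0.003 0.   ] turn -0.0058 dev 0.1
6 row [0.003 0.   ] turn -0.0022 dev 0.07
7 row [0.003  0.0001] turn 0.0013 dev 0.09
8 row [0.003 0.   ] turn 0.0046 dev 0.13
9 row [0.003 0.   ] turn 0.0079 dev 0.17
10 row [0.003 0.   ] turn 0.0103 dev 0.2
11 row [0.003 0.   ] turn 0.0122 dev 0.21
12 row [0.003 0.   ] turn 0.014 dev 0.22
13 row [0.003 0.   ] turn 0.0143 dev 0.22
14 row [0.003 0.   ] turn 0.0145 dev 0.22
15 row [0.003 0.   ] turn 0.0142 dev 0.22
16 row [0.003 0.   ] turn 0.0127 dev 0.21
```

Forces are around 1 N, so tracking is excellent. I'll continue with 14 rows.

>>> send_rows(
  steps=[0,0.003,-0.0001,0,0,0,-0.0323,0,0.003,0,0,0,0,-0.0207,0,0.003,0,0,0,0,-0.0146,0,0.003,0,0,0,0,-0.0096,0,0.003,0,0,0,0,-0.0058,0,0.003,0,0,0,0,-0.0022,0,0.003,0.0001,0,0,0,0.0013,0,0.003,0,0,0,0,0.0046,0,0.003,0,0,0,0,0.0079,0,0.003,0,0,0,0,0.0103,0,0.003,0,0,0,0,0.0122,0,0.003,0,0,0,0,0.014,0,0.003,0,0,0,0,0.0143,0,0.003,0,0,0,0,0.0145,0,0,0,0,0,0,0],
)

```text
time_s: 10.8
position: [0.632, -0.0004, 0.1215]
orientation: [2.679, 1.641, 0.0]
contact_force: [-0.1, -0.5, -5.3]
opening: 0.0363
gripper_force: 20.0
```

```bash
python3 look.py w6; python3 plan.py w6 20 .003
```

```text
[ 6.31993929e-01 -3.93876377e-04  1.21473715e-01] 62.97637958775464 10.8 [-0.09136383 -0.48870592 -5.27202551] tool F [-0.47787995  0.14000201  5.27195068] M [-0.03793045 -0.01149194  0.02738281] 0.03628697292503628
0.015 1635 y 0.0007 w 0.036 top 0.0267 world [0.6384 0.0112]
0.02 332 y 0.0016 w 0.0121 top 0.0197 world [0.6425 0.0168]
0.025 337 y 0.0016 w 0.0119 top 0.0198 world [0.6449 0.0211]
0.03 346 y 0.0012 w 0.0118 top 0.0198 world [0.6469 0.0257]
0.035 362 y 0.001 w 0.0121 top 0.0197 world [0.6489 0.0303]
0.04 368 y 0.0006 w 0.012 top 0.0198 world [0.6509 0.0349]
0.045 378 y 0.0001 w 0.0121 top 0.0198 world [0.6528 0.0395]
0.05 431 y -0.0011 w 0.0144 top 0.0198 world [0.6542 0.0445]
0.055 434 y -0.003 w 0.0143 top 0.0197 world [0.6545 0.0499]
0.06 453 y -0.0051 w 0.0145 top 0.0198 world [0.6549 0.0553]
0.065 464 y -0.0072 w 0.0142 top 0.0196 world [0.6553 0.0607]
0.07 482 y -0.0095 w 0.015 top 0.0197 world [0.6557 0.0661]
0.075 513 y -0.0116 w 0.0148 top 0.0197 world [0.656  0.0716]
0.08 490 y -0.0136 w 0.0144 top 0.0198 world [0.6564 0.077 ]
0.085 536 y -0.0159 w 0.0149 top 0
[... 556 characters left out ...]
 ] turn -0.0091 dev 0.24
6 row [ 0.003 -0.   ] turn -0.0132 dev 0.25
7 row [ 0.003 -0.   ] turn -0.0144 dev 0.26
8 row [ 0.003 -0.   ] turn -0.0135 dev 0.24
9 row [ 0.003 -0.   ] turn -0.0131 dev 0.2
10 row [ 0.003  -0.0001] turn -0.0147 dev 0.25
11 row [ 0.003  -0.0001] turn -0.0189 dev 0.42
12 row [ 0.003  -0.0001] turn -0.0265 dev 0.6
13 row [ 0.003  -0.0001] turn -0.0341 dev 0.74
14 row [ 0.0029 -0.0001] turn -0.0428 dev 0.81
15 row [ 0.0029 -0.0001] turn -0.0487 dev 0.8
16 row [ 0.0029 -0.0001] turn -0.05 dev 0.79
17 row [ 0.0029 -0.0001] turn -0.0459 dev 0.72
18 row [ 0.003 -0.   ] turn -0.039 dev 0.6
19 row [0.003 0.   ] turn -0.0308 dev 0.46
20 row [0.003 0.   ] turn -0.0219 dev 0.33
```

>>> send_rows(
  steps=[0,0.003,0.0004,0,0,0,0.0301,0,0.003,0,0,0,0,0.0149,0,0.003,-0.0001,0,0,0,0.0059,0,0.003,-0.0001,0,0,0,-0.0022,0,0.003,0,0,0,0,-0.0091,0,0.003,0,0,0,0,-0.0132,0,0.003,0,0,0,0,-0.0144,0,0.003,0,0,0,0,-0.0135,0,0.003,0,0,0,0,-0.0131,0,0.003,-0.0001,0,0,0,-0.0147,0,0,0,0,0,0,0],
)

```text
time_s: 11.95
position: [0.6463, 0.026, 0.1215]
orientation: [-2.653, -1.682, -0.0]
contact_force: [-0.3, -0.2, -3.8]
opening: 0.0359
gripper_force: 20.0
```

```bash
python3 look.py w7|cut -c1-60|sed -n '1,20p'; python3 plan.py w7 16 .003
```

```text
[0.64628864 0.02598379 0.12145374] 64.7306585890601 11.95 [-
0.015 1601 y 0.0008 w 0.0361 top 0.0267 world [0.6524 0.0377
0.02 355 y -0.0012 w 0.0136 top 0.0198 world [0.6544 0.0443]
0.025 371 y -0.003 w 0.0138 top 0.0198 world [0.6548 0.0497]
0.03 381 y -0.005 w 0.0145 top 0.0199 world [0.6552 0.055 ]
0.035 388 y -0.0068 w 0.014 top 0.0198 world [0.6556 0.0604]
0.04 402 y -0.0089 w 0.0142 top 0.0199 world [0.6559 0.0657]
0.045 406 y -0.0107 w 0.014 top 0.0197 world [0.6563 0.0711]
0.05 427 y -0.0128 w 0.0143 top 0.0198 world [0.6567 0.0764]
0.055 442 y -0.0145 w 0.0139 top 0.0198 world [0.657  0.0818
0.06 447 y -0.0167 w 0.014 top 0.0198 world [0.6573 0.0871]
0.065 606 y -0.0233 w 0.0235 top 0.0261 world [0.6553 0.0938
0.07 335 y -0.0196 w 0.0201 top 0.0283 world [0.6594 0.0968]
0.075 350 y -0.0121 w 0.0118 top 0.0274 world [0.6685 0.098 
wt top 1277 [ 0.0240471  -0.00567377 -0.0404306 ]
overlap shift 1.5930837320327892e-05
1 row [ 0.003  -0.0002] turn -0.0181 dev 0.41
2 row [ 0.003  -0.0001] turn -0.0262 dev 0.59
3 row [ 0.003  -0.0001] turn -0.0351 dev 0.74
4 row [ 0.0029 -0.0001] turn -0.042 dev 0.82
5 row [ 0.0029 -0.0001] turn -0.0485 dev 0.81
6 row [ 0.0029 -0.0001] turn -0.0502 dev 0.8
7 row [ 0.0029 -0.0001] turn -0.0471 dev 0.73
8 row [ 0.003 -0.   ] turn -0.0401 dev 0.61
9 row [0.003 0.   ] turn -0.0304 dev 0.46
10 row [0.003 0.   ] turn -0.0209 dev 0.33
11 row [0.003  0.0001] turn -0.0131 dev 0.21
12 row [0.003  0.0001] turn -0.0073 dev 0.11
13 row [0.003 0.   ] turn -0.0039 dev 0.05
14 row [0.003 0.   ] turn -0.0023 dev 0.04
15 row [0.003  0.0001] turn 0.0022 dev 0.16
16 row [0.003  0.0003] turn 0.0167 dev 0.59
```

>>> send_rows(
  steps=[0,0.003,-0.0002,0,0,0,-0.0181,0,0.003,-0.0001,0,0,0,-0.0262,0,0.003,-0.0001,0,0,0,-0.0351,0,0.0029,-0.0001,0,0,0,-0.042,0,0.0029,-0.0001,0,0,0,-0.0485,0,0.0029,-0.0001,0,0,0,-0.0502,0,0.0029,-0.0001,0,0,0,-0.0471,0,0.003,0,0,0,0,-0.0401,0,0,0,0,0,0,0],
)

```text
time_s: 12.9
position: [0.653, 0.0486, 0.1214]
orientation: [-2.364, -2.069, -0.0]
contact_force: [0.0, 0.1, -4.5]
opening: 0.036
gripper_force: 20.0
```

```bash
python3 look.py w8|cut -c1-160|sed -n '1,20p'; python3 plan.py w8 12 .003
python3 - <<'E'
from h import *
import pickle
im,d,c,p,y,R=pickle.load(open("w8.pkl","rb")); L=(cloud("wrist",d,c)-p)@R
for a in np.arange(.02,.07,.002):
    k=(abs(L[...,0]-a)<.001)&(abs(L[...,1])<.013)&(L[...,2]>-.04)&(L[...,2]<.006); q=L[k]
    if len(q): print(a.round(3),len(q),"ztop",q[:,2].min().round(4),"ywid",np.ptp(q[q[:,2]<-.012][:,1]).round(4) if (q[:,2]<-.012).any() else 0)
E
```

```text
[0.65301278 0.04859715 0.12143511] 82.37605822539673 12.9 [ 0.02818511  0.1298668  -4.48612444] tool F [0.1314689  0.01064335 4.48615369] M [-0.12275821 -0.0567
0.015 1044 y 0.0009 w 0.036 top 0.0267 world [0.6553 0.0618]
0.02 331 y -0.0003 w 0.012 top 0.0199 world [0.6556 0.0684]
0.025 343 y -0.0008 w 0.0119 top 0.0199 world [0.6559 0.0735]
0.03 352 y -0.0009 w 0.0123 top 0.0199 world [0.6562 0.0785]
0.035 357 y -0.0013 w 0.0121 top 0.0198 world [0.6566 0.0835]
0.04 370 y -0.0016 w 0.0119 top 0.0199 world [0.6569 0.0884]
0.045 255 y -0.0066 w 0.0209 top 0.0199 world [0.657  0.0927]
0.05 484 y -0.0024 w 0.0309 top 0.0283 world [0.6594 0.0981]
0.055 33 y 0.009 w 0.0079 top 0.0249 world [0.6704 0.0996]
wt top 1285 [ 0.02576354 -0.00767868 -0.04042334]
overlap shift -0.0004961413195779391
1 row [ 0.003  -0.0003] turn -0.0249 dev 0.48
2 row [0.003  0.0001] turn -0.0198 dev 0.34
3 row [0.003  0.0001] turn -0.0104 dev 0.2
4 row [0.003  0.0001] turn -0.0027 dev 0.1
5 row [0.003 0.   ] turn 0.0023 dev 0.1
6 row [0.003 0.   ] turn 0.0042 dev 0.11
7 row [0.003 0.   ] turn 0.0031 dev 0.09
8 row
[... 380 characters left out ...]
 ywid 0.0119
0.03 137 ztop -0.0209 ywid 0.0113
0.032 143 ztop -0.0209 ywid 0.0118
0.034 145 ztop -0.0208 ywid 0.0117
0.036 145 ztop -0.0212 ywid 0.0117
0.038 146 ztop -0.0208 ywid 0.0116
0.04 142 ztop -0.0211 ywid 0.0116
0.042 154 ztop -0.021 ywid 0.0119
0.044 155 ztop -0.021 ywid 0.0114
0.046 54 ztop -0.0209 ywid 0.0105
0.048 134 ztop -0.0298 ywid 0.0214
0.05 365 ztop -0.031 ywid 0.0257
0.052 383 ztop -0.0307 ywid 0.0259
0.054 361 ztop -0.0306 ywid 0.0258
0.056 302 ztop -0.0324 ywid 0.0253
0.058 416 ztop -0.0329 ywid 0.0259
0.06 447 ztop -0.034 ywid 0.0258
0.062 444 ztop -0.0329 ywid 0.0258
0.064 427 ztop -0.035 ywid 0.0256
0.066 446 ztop -0.0371 ywid 0.026
0.068 469 ztop -0.0369 ywid 0.026
```

>>> send_rows(
  steps=[0,0.003,-0.0003,0,0,0,-0.0249,0,0.003,0.0001,0,0,0,-0.0198,0,0.003,0,0,0,0,-0.0104,0,0.003,0,0,0,0,-0.006,0,0.003,0,0,0,0,-0.002,0,0.003,0,0,0,0,0,0,0.003,0,0,0,0,0,0,0.003,0,0,0,0,0,0,0.003,0,0,0,0,0,0,0.003,0,0,0,0,0,0,0,0,0,0,0,0],
)

```text
time_s: 14.05
position: [0.6553, 0.0785, 0.1215]
orientation: [-2.299, -2.141, -0.0]
contact_force: [0.1, 0.5, -5.1]
opening: 0.0356
gripper_force: 20.0
```

```bash
python3 look.py w9|cut -c1-160
python3 - <<'E'
from h import *
import pickle
im,d,c,p,y,R=pickle.load(open("w9.pkl","rb")); L=(cloud("wrist",d,c)-p)@R
for a in np.arange(.009,.03,.001):
    k=(abs(L[...,0]-a)<.0005)&(abs(L[...,1])<.013)&(L[...,2]>-.04)&(L[...,2]<-.012); q=L[k]
    if len(q): print(a.round(3),len(q),"ztop",q[:,2].min().round(4),"y",q[:,1].min().round(4),q[:,1].max().round(4))
E
```

```text
[0.65527913 0.07846103 0.12145626] 85.9134934807689 14.05 [ 0.11161444  0.48564044 -5.06746961] tool F [0.49151564 0.07676662 5.06755088] M [-0.03689634 -0.0514
0.015 641 y 0.0008 w 0.0359 top 0.0273 world [0.657  0.0911]
0.02 402 y 0.0007 w 0.0309 top 0.0283 world [0.6593 0.0983]
wt top 1269 [ 0.02723395 -0.00849054 -0.04041833]
0.009 97 ztop -0.04 y -0.0129 0.0129
0.01 123 ztop -0.04 y -0.0129 0.0129
0.011 138 ztop -0.04 y -0.0128 0.0129
0.012 1083 ztop -0.04 y -0.0129 0.013
0.013 870 ztop -0.04 y -0.013 0.013
0.014 19 ztop -0.0388 y -0.0022 0.0121
0.018 29 ztop -0.0289 y -0.0125 0.0108
0.019 137 ztop -0.0298 y -0.0129 0.0129
0.02 142 ztop -0.0302 y -0.0128 0.0128
0.021 158 ztop -0.0305 y -0.0128 0.0128
0.022 159 ztop -0.0307 y -0.0127 0.0128
0.023 157 ztop -0.031 y -0.0122 0.0127
0.024 129 ztop -0.0303 y -0.01 0.0114
0.025 76 ztop -0.0309 y -0.0064 0.0082
0.026 73 ztop -0.031 y -0.0129 0.013
0.027 153 ztop -0.032 y -0.0129 0.0128
0.028 155 ztop -0.0328 y -0.0128 0.013
0.029 165 ztop -0.033 y -0.0128 0.0128
```

View pics/w9.png

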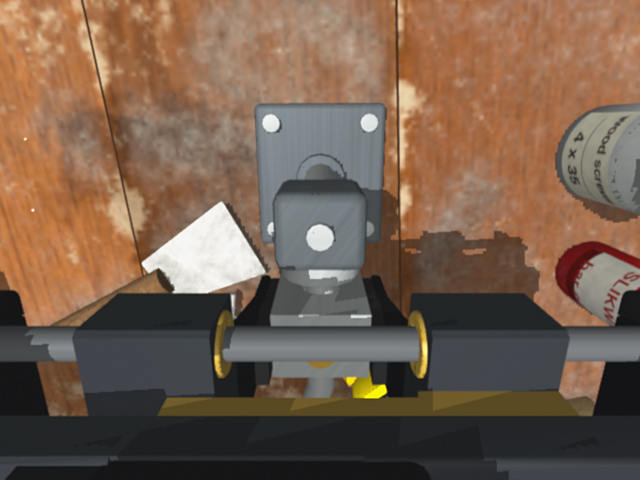

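The view shows the block about 5 mm short of the collar at (330,280), with the gripper clear of the clamp head. I'll ease the grip to limit the force and advance in small steps.

>>> send_rows(
  steps=[0,0.001,0,0,0,0,0,0,0.001,0,0,0,0,0,0,0.001,0,0,0,0,0,0,0.0007,0,0,0,0,0,0,0,0,0,0,0,0],
  squeeze=10,
)

```text
time_s: 14.6
position: [0.6555, 0.0818, 0.1214]
orientation: [-2.3, -2.14, 0.0]
contact_force: [-0.4, 0.0, -4.8]
opening: 0.0359
gripper_force: 10.0
```

>>> send_rows(
  steps=[0,0.0005,0,0,0,0,0,0,0,0,0,0,0,0],
)

```text
time_s: 14.8
position: [0.6556, 0.0822, 0.1215]
orientation: [-2.3, -2.14, -0.0]
contact_force: [-0.6, -0.3, -5.4]
opening: 0.0357
gripper_force: 10.0
```

>>> send_rows(
  steps=[0,0.0005,0,0,0,0,0,0,0,0,0,0,0,0],
)

```text
time_s: 15.0
position: [0.6556, 0.0827, 0.1214]
orientation: [-2.3, -2.14, -0.0]
contact_force: [0.2, -0.4, -4.9]
opening: 0.0356
gripper_force: 10.0
```

>>> send_rows(
  steps=[0,0.0005,0,0,0,0,0,0,0,0,0,0,0,0],
)

```text
time_s: 15.2
position: [0.6557, 0.0832, 0.1214]
orientation: [-2.3, -2.14, 0.0]
contact_force: [0.3, 0.7, -4.8]
opening: 0.0359
gripper_force: 10.0
```

>>> send_rows(
  steps=[0,0.0005,0,0,0,0,0,0,0,0,0,0,0,0],
)

```text
time_s: 15.4
position: [0.6557, 0.0836, 0.1214]
orientation: [2.3, 2.14, -0.0]
contact_force: [0.4, 0.1, -4.8]
opening: 0.0361
gripper_force: 10.0
```

>>> send_rows(
  steps=[0,0.0005,0,0,0,0,0,0,0,0,0,0,0,0],
)

```text
time_s: 15.6
position: [0.6557, 0.0837, 0.1214]
orientation: [2.299, 2.14, -0.001]
contact_force: [-0.2, -2.4, -4.0]
opening: 0.0361
gripper_force: 10.0
```

>>> send_rows(
  steps=[0,0,0,0.001,0,0,0,0,0,0,0.0008,0,0,0,0,0,0,0,0,0,0],
)

```text
time_s: 15.9
position: [0.656, 0.0837, 0.1198]
orientation: [2.299, 2.14, -0.0]
contact_force: [-0.8, -4.2, -4.1]
opening: 0.036
gripper_force: 10.0
```

>>> send_rows(
  steps=[0.65,0,0,0,0,0,0,0.65,0,0,0,0,0,0,0.65,0,0,0,0,0,0,0.65,0,0,0,0,0,0,0.65,0,0,0,0,0,0],
)

```text
time_s: 16.4
position: [0.6559, 0.0844, 0.1199]
orientation: [2.299, 2.141, 0.001]
contact_force: [0.5, -0.4, 0.2]
opening: 0.0558
gripper_force: 0.0
```

```bash
python3 look.py w10|cut -c1-160
python3 - <<'E'
from h import *
import pickle
im,d,c,p,y,R=pickle.load(open("w10.pkl","rb")); L=(cloud("wrist",d,c)-p)@R
m=(abs(L[...,0])<.02)&(abs(L[...,1])<.022)&(L[...,2]<-.033)&(L[...,2]>-.05); T=L[m]; print(len(T),T.min(0),T.max(0),T.mean(0))
E
```

```text
[0.65587347 0.0844293  0.11989435] 85.90392318699867 16.4 [ 0.51121452 -0.42792848  0.16883224] tool F [-0.3902782   0.54054985 -0.16868957] M [-0.09802157 -0.0
0.015 348 y 0.0004 w 0.0306 top 0.0299 world [0.6595 0.0984]
wt top 1272 [ 0.05071553  0.00394053 -0.03965111]
3287 [-0.01513268 -0.0168285  -0.04529516] [ 0.01262144  0.01934713 -0.03300217] [ 0.00085618  0.00120109 -0.03857447]
```

Released with the force at zero. Now I lift clear and look.

>>> send_rows(
  steps=[0.65,0,0,-0.02,0,0,0,0.65,0,0,-0.04,0,0,0,0.65,0,0,-0.04,0,0,0,0.65,-0.03,0,-0.02,0,0,0,0.65,-0.04,0,0,0,0,0,0.65,-0.04,0,0,0,0,0,0.65,0,0,0,0,0,0,0.65,0,0,0,0,0,0],
)

```text
time_s: 17.25
position: [0.6478, -0.0264, 0.2396]
orientation: [-2.302, -2.138, -0.001]
contact_force: [-0.1, -0.9, -0.3]
opening: 0.0564
gripper_force: 0.0
```

```bash
python3 look.py w11 | sed -n 1p; python3 - <<'E'
from h import *
import pickle
im,d,c,p,y,R=pickle.load(open("w11.pkl","rb")); W=cloud("wrist",d,c); z=W[...,2]
m=(z>.152)&(z<.166)&(abs(W[...,0]-.656)<.03)&(W[...,1]<.105)&(W[...,1]>.05); P=W[m]; print(len(P),P.mean(0) if len(P) else 0)
if len(P): print(cv2.minAreaRect((P[:,:2]*1000).astype(np.float32)))
u,v=np.array(proj("wrist",(.656,.09,.14),c)).astype(int); print(u,v)
cr=im[max(0,v-90):v+90,max(0,u-120):u+120]; cv2.imwrite("pics/fin.png",cv2.resize(cr,None,fx=3,fy=3))
E
```

```text
[ 0.64775885 -0.02635243  0.23962631] 85.77038441716151 17.25 [-0.10105771 -0.93603683 -0.33155014] tool F [-0.94111311 -0.03172731  0.33106282] M [-0.07970651 -0.01468045 -0.00428221] 0.056390110931579286
3130 [0.65713675 0.08324278 0.15906943]
((657.4725952148438, 87.71028900146484), (36.19435119628906, 36.050724029541016), 85.9389419555664)
318 56
```

View pics/fin.png

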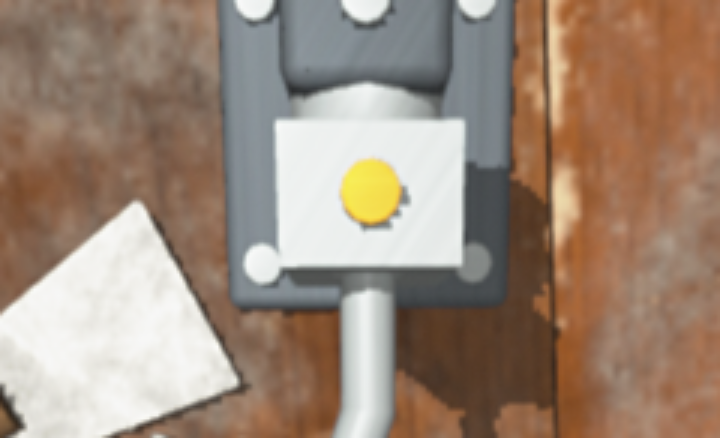

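The block hangs upright on the rod, up against the collar at crop (370,105). One numeric check of the gap follows.

```bash
python3 - <<'E'
from h import *
import pickle
im,d=vision.read_camera("wrist"); c=cam("wrist"); p,y,R,s=tcp(); W=cloud("wrist",d,c); a=np.radians(85.9); t=np.array([np.cos(a),np.sin(a)]); n=np.array([t[1],-t[0]])
o=np.array([.6557,.0837]); S=(W[...,:2]-o)@t; N=(W[...,:2]-o)@n; z=W[...,2]
m=(z>.155)&(z<.166)&(abs(N)<.016)&(abs(S)<.02); print("top",m.sum(),S[m].min(),S[m].max(),"N",N[m].mean(),"plane",np.linalg.lstsq(np.c_[S[m],N[m],np.ones(m.sum())],z[m],rcond=None)[0])
for b in np.arange(.009,.026,.001):
    k=(abs(S-b)<.0005)&(abs(N)<.012)&(z>.11)&(z<.17); print(b.round(3),k.sum(),(z[k].max().round(4),z[k].min().round(4)) if k.any() else 0)
im2,d2=vision.read_camera("top"); o0=pickle.load(open("v0.pkl","rb"))["top"][0]
df=cv2.absdiff(im2,o0).max(2)
for nm,(c0,r0) in {"scr":(255,255),"sd":(330,252),"tape":(312,188)}.items(): print(nm,df[r0-15:r0+15,c0-15:c0+15].mean())
E
```

```text
top 2671 -0.013370532521738265 0.013038429033706726 N 1.591416572447544e-05 plane [-0.00688086 -0.0029522   0.15940932]
0.009 71 (np.float64(0.1605), np.float64(0.1563))
0.01 82 (np.float64(0.1603), np.float64(0.1571))
0.011 73 (np.float64(0.1604), np.float64(0.1572))
0.012 78 (np.float64(0.1598), np.float64(0.157))
0.013 41 (np.float64(0.1597), np.float64(0.1566))
0.014 4 (np.float64(0.152), np.float64(0.1514))
0.015 56 (np.float64(0.1515), np.float64(0.1456))
0.016 78 (np.float64(0.1521), np.float64(0.1438))
0.017 67 (np.float64(0.1519), np.float64(0.1445))
0.018 72 (np.float64(0.1522), np.float64(0.1439))
0.019 75 (np.float64(0.1517), np.float64(0.1448))
0.02 103 (np.float64(0.1519), np.float64(0.1455))
0.021 101 (np.float64(0.1535), np.float64(0.1479))
0.022 84 (np.float64(0.154), np.float64(0.1505))
0.023 84 (np.float64(0.1539), np.float64(0.1504))
0.024 82 (np.float64(0.1548), np.float64(0.1506))
0.025 78 (np.float64(0.1543), np.float64(0.1508))
scr 24.9
sd 52.385555555555555
tape 54.05444444444444
```

```bash
python3 -c "
from bench import robot; print(robot.hand_in())"
```

```text
the job is handed in; nothing more can be done
None
```

The small grey counterweight is on the rod, released and level, within about 1 mm of the stop collar by camera; sensed rod contact stayed at a few N, and the job was handed in at about 17.5 s. No contact was felt with the scraper, screwdriver or tape measure, but my picture check of them was inconclusive, and no verdict came back.

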